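Set the comb and clamp the tray of a gel caster

TASK

Get the gel caster ready for pouring: clamp its clear tray by turning the orange cam handle clockwise, fully home, and lay the blue eight-tooth comb from the drying stand across the tray in the pair of notches over the red strip, seated right down on both sides. Set the comb down rather than dropping it, leave the black fifteen-tooth comb in its stand, and do not disturb the conical flask, tip box or dropper bottle that stand near.

Things in the scene. Friction and masses are not known exactly. Their poses are not given: they have to be found in the camera images.
- blue_comb: comb to be set: blue spine 124 long (y) x 8 thick (x) x 26 high (z) over a white blade of eight teeth, 84 wide, 3 thick, 22 deep. Origin: middle of the spine's underside; z points from the teeth to the spine. It starts in the front slot of the stand, z leaning about 25 degrees from vertical, spine towards the stand's front (-x), and comes out along its own z.
- black_comb: the other comb, same size and axes but black spine and fifteen teeth; in the rear slot of the stand, 60 mm behind and above the blue comb along the rails. It stays there.
- comb_stand: white fixed stand, 150 x 180, origin mid underside. Two rails 96 apart (y) rise to the back (+x) at 25 degrees, each with two slots 10 wide, 14 deep, square to the rails, for the spines' ends. Above, on two rear posts (y = +-80), a tier of steel wires 280 over the bench, holding a spare tray, reaches forward over the combs to a front bar at x = -52: the hand must come in slanted from the front.
- caster: grey fixed gel caster, 222 (x) x 142 (y), top of its base 18 above the bench: rubber-faced end wall 32 high at its +x end (gasket at x = +100), side guides 12 high, and at the -x end a sliding rubber-faced pressure plate 26 high, driven by the cam. Origin: on the bench, 7 mm from the middle of the base.
- gel_tray: loose clear tray in the caster, 140 long (x) x 102 wide (y) x 42 high, open-ended; floor 6, walls 6 thick, 90 apart. Each wall has two notches 10.5 wide, 12 deep (floor 30 above the tray's underside), mouths chamfered 4 mm, at x = +45 (over the red strip) and x = -15. Origin: middle of its underside; clamped, it sits at x = +30 in the caster's frame, unclamped up to 3 mm less.
- strip_notches (a point): middle between the floors of the two notches over the red strip: where the blue comb's origin belongs. Axes as the tray's: x along the tray, y across it (along the seated comb), z up.
- cam_handle (a joint): angle of the cam handle, rad: 0 = open, 1.4 = fully home at its stop; grows clockwise as seen from above. Starts between 0 and 0.25.
- cam_grip (a point): on the vertical cam axis, 12 mm below the top of the orange wing handle (48 long x 12 thick x 28 high, its top 86 above the bench); x axis along the wing, which turns with it.
- conical_flask: glass conical flask, 61 dia x 104, bystander; origin at the middle of its underside
- tip_box: pipette tip box with clear lid, 85 x 122 x 91, bystander; origin at the middle of its underside
- dropper_bottle: brown dropper bottle with red bulb, 35 dia x 104, bystander; origin at the middle of its underside

How it is judged:
By the outcome, as a careful person would: the job done as asked, in the order asked, and still so for the second after the job is handed in, with the robot touching nothing.
It also fails if it takes over 64 s, if anything falls off the work surface, if the arm or the gripper's body presses on something with over 40 N, if the wrist force passes 120 N, or if a joint passes its speed limit or range.

ROBOT

A 6-joint arm with a two-finger parallel gripper is mounted at the origin on a cart in front of the work surface, level with it; the furniture and walls round the work are solid. World frame = base frame: x ahead of the robot, y to its left, z up, the work surface at z = 0. Lengths are in mm, angles in degrees, forces in N, time in s.
With the tool pointing down it reaches from about 300 to 850 mm from the base axis. Payload 4.2 kg.
Tool frame: the origin (TCP) lies midway between the tips of the shut fingers; the grasp point (between the pads) lies 19 mm behind it; z points along the fingers, y is the line along which they close (so a half turn about z gives the same grasp; the last joint's range is limited). The gripper opens to 91 mm and grips with 3 to 60 N. Pads are 32 mm wide; open, the fingers measure 118 mm over their backs; the gripper's body (76 mm by 178 mm) begins 60 mm behind the grasp point.
Start: joints at [64.114, 18.312, 89.639, -0, 72.044, -1.146], TCP at [240.645, 522.238, 213.976] pointing down, gripper open.
Joint ranges: [-177.97, 177.97], [-48.28, 115.42], [12.27, 149.76], [-77.06, 257.06], [2.81, 150.46], [-146.56, 146.56]. Speed limits (degrees/s): [147.25, 147.25, 180, 180, 180, 180].

INTERFACE

Orientations are given as [roll, pitch, yaw] about the fixed x, y, z axes, in that order (R = Rz(yaw) Ry(pitch) Rx(roll)).
In Python, from workcell import state, grab_frame, camera_model, workorder gives the robot as it stands.
- The arm moves only by the tool carry_out, never from a script. Its argument "commands" is a list of rows, each a list of 7 numbers: the turn, a rotation vector about the tool's x, y, z in degrees, then the shift along the tool's x, y, z in mm, then the opening, from -1 (shut) to 1 (fully open). In form: [[ax, ay, az, dx, dy, dz, hand], ...]. A call has 1 to 20 rows; each row is the pose to reach, as a shift and turn from the pose commanded when the call began, along the tool's axes at that moment; what a row does not reach only later rows make up. A row lasts 1/10 s, in which the tool goes at most 50 mm and 8.59 degrees, less where a joint would pass 70% of its speed; a pose out of reach is approached as far as the arm can. A call with a gripper value outside its range is refused whole. The fingers move at their own pace and stop on an object; "force" is the grip in N (left out, the last holds). Time passes only in rows, so rows that repeat a pose let the fingers close. It gives the time, the measured TCP pose, the force, the opening and the grip force at its end, in the units of the state.
- state(): the state, without advancing time (a new reading comes with each control period).
- grab_frame(name): name is "scene" or "top"; returns the picture (480x640x3 uint8, red, green, blue); there is no depth.
- camera_model(name): a dict with "fx", "fy", "cx", "cy" (pixels), "origin" and "rotation" of the camera in the world. Camera axes: x right, y up, looking along -z (the intrinsics and any distortion apply to the point x, -y, -z); pixel columns grow to the right and rows downward; lengths in mm; the calibration is good to about 2 mm. A picture is of the moment at which its call begins. camera_model takes no time and is no camera call.
- workorder.job_done(): hands the job in; it is judged then, once.
The state is a dict: "time_s": time; "qpos": joint angles; "qvel": joint speeds; "effort": joint torques, N m; "ee_pos": TCP position; "ee_rot": TCP orientation; "force": force on the tool from outside, world axes, zero at the start; "torque": the same for the moment, N m; "gripper_width": finger opening in mm; "gripper_force": force on a finger pad.
Only numpy, scipy, OpenCV 4.12 (cv2) and the standard library are available. Lean on these libraries where they do the work, as an engineer would, in place of code of your own. Each camera call takes 0.05 s, during which the arm holds its last target. There are 200 camera calls.

## Working session

There is one attempt and no reset: what is moved stays moved. The work goes in short steps, Python scripts to look and compute and a tool call to move; the robot and the scene stay as the last step left them, time stands still between calls to the robot, and variables do not carry over. Pictures are saved under pics/ and viewed, at most 10 in all, crops included, and the job is handed in when it is done.

Besides the shell and the picture viewer there is one more tool, called after "Emit:" as name(argument=value, ...), one argument or row to a line, values as JSON. carry_out: Moves the arm, as the interface text tells. Its arguments: {"type":"object","properties":{"commands":{"type":"array"},"force":{"type":"number"}},"required":["commands"]}

```bash
mkdir -p pics; ls
python3 - <<'E'
from workcell import state, grab_frame, camera_model
import cv2
for n in("scene","top"):
    im=grab_frame(n); cv2.imwrite(f"pics/{n}0.png",im[:,:,::-1]); print(n,camera_model(n))
print(state())
E
```

```text
pics
scene {'fx': 526.2611881131743, 'fy': 526.2611881131743, 'cx': 316.4847102187997, 'cy': 242.79165981611888, 'origin': array([  92.34131297, -733.9415508 , 1064.95798815]), 'rotation': array([ 42.91400048,   0.96724818, -36.248706  ])}
top {'fx': 465.73562475815254, 'fy': 465.73562475815254, 'cx': 310.37743207011414, 'cy': 234.12136692471574, 'origin': array([ 395.00804189,   88.08670573, 1249.11525927]), 'rotation': array([  9.46641693,  -3.67962041, -91.29781388])}
{'time_s': 0.1, 'qpos': array([ 6.41127905e+01,  1.83470097e+01,  8.96988726e+01, -2.80217723e-03,
        7.20449922e+01, -1.14646318e+00]), 'qvel': array([-0.07092147,  0.07684527, -0.20487291,  0.03770775,  0.006925  ,
        0.03076979]), 'effort': array([ 9.30834467e-04, -4.13331699e+01, -2.32510400e+01,  7.28637935e-02,
        4.21699800e-02, -5.78916388e-05]), 'ee_pos': array([240.4647597 , 521.80317961, 213.21775569]), 'ee_rot': array([-1.79909090e+02,  8.45564873e-04,  1.55260120e+02]), 'force': array([-0.38557542,  0.44088094, -0.29708075]), 'torque': array([ 0.05055279, -0.02707232, -0.0094209 ]), 'gripper_force': 0.0, 'gripper_width': 91.51739314157284}
```

View pics/scene0.png

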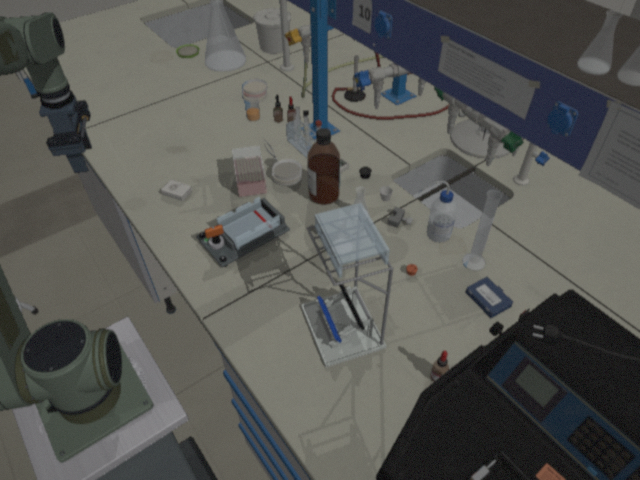

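View pics/top0.png

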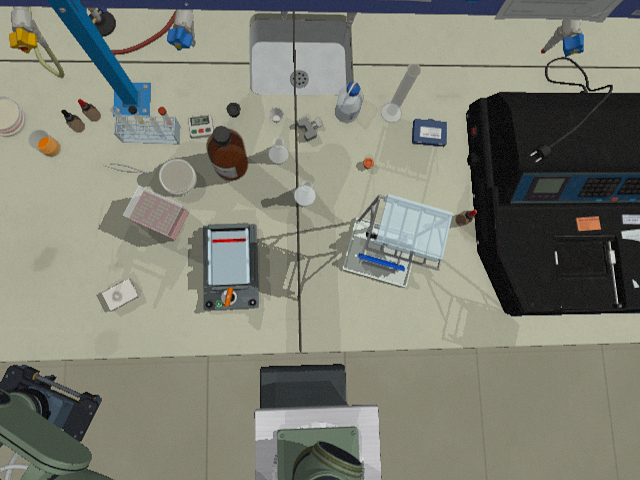

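Scene view: caster about (243,228), stand about (343,325). Top view: caster about (230,265), stand about (385,255). Next, enlarge and measure by colour.

```bash
cat > h.py <<'E'
import numpy as np, cv2
from workcell import state, grab_frame, camera_model
from scipy.spatial.transform import Rotation as Ro
def R(e): return Ro.from_euler('xyz',e,degrees=True).as_matrix()
def ray(n,p):
    c=camera_model(n); d=np.array([(p[0]-c['cx'])/c['fx'],-(p[1]-c['cy'])/c['fy'],-1])
    return np.array(c['origin']),R(c['rotation'])@d
def plane(n,p,z):
    o,d=ray(n,p); return o+d*(z-o[2])/d[2]
def tri(ps,pt):
    A=[];b=[]
    for n,p in(("scene",ps),("top",pt)):
        o,d=ray(n,p); d=d/np.linalg.norm(d); M=np.eye(3)-np.outer(d,d); A.append(M); b.append(M@o)
    x,r,_,_=np.linalg.lstsq(np.vstack(A),np.hstack(b),rcond=None); return x,np.sqrt(r)
def proj(n,X):
    c=camera_model(n); q=R(c['rotation']).T@(np.array(X)-c['origin'])
    return np.array([c['cx']-c['fx']*q[0]/q[2],c['cy']+c['fy']*q[1]/q[2]])
def rects(im,lo,hi,roi,amin=8):
    x,y,w,h=roi; m=cv2.inRange(cv2.cvtColor(im[y:y+h,x:x+w],cv2.COLOR_RGB2HSV),lo,hi)
    k,_,st,ce=cv2.connectedComponentsWithStats(m)
    out=[]
    for i in range(1,k):
        if st[i,4]>=amin:
            pts=np.argwhere(np.equal(_,i))[:,::-1].astype(np.float32)+[x,y]
            out.append((st[i,4],(ce[i]+[x,y]).round(2),cv2.boxPoints(cv2.minAreaRect(pts.astype(np.float32))).round(1).tolist()))
    return out
E
python3 - <<'E'
from h import *
S=grab_frame("scene");T=grab_frame("top")
c=lambda im,x,y,w,h:cv2.resize(im[y:y+h,x:x+w],(400,300),interpolation=cv2.INTER_CUBIC)
o=np.vstack([np.hstack([c(S,193,190,100,75),c(S,290,280,100,75)]),np.hstack([c(T,165,220,128,96),c(T,335,190,128,96)])])
cv2.imwrite("pics/z1.png",o[:,:,::-1])
for n,im,r1,r2 in(("scene",S,(193,190,100,75),(290,280,100,75)),("top",T,(165,220,128,96),(335,230,80,60))):
    print(n)
    print("orange",rects(im,(6,150,120),(18,255,255),r1))
    print("red",rects(im,(0,150,100),(4,255,255),r1)+rects(im,(172,150,100),(180,255,255),r1))
    print("blue",rects(im,(100,130,60),(125,255,255),r2))
    print("black",rects(im,(0,0,0),(180,255,40),r2))
E
```

```text
scene
orange [(np.int32(48), array([213.94, 228.75]), [[205.39999389648438, 229.1999969482422], [220.60000610351562, 224.60000610351562], [221.6999969482422, 228.1999969482422], [206.5, 232.6999969482422]])]
red []
blue [(np.int32(198), array([328.86, 319.23]), [[317.0, 297.3999938964844], [321.0, 295.70001220703125], [340.6000061035156, 340.29998779296875], [336.5, 342.1000061035156]])]
black [(np.int32(128), array([351.48, 306.67]), [[339.20001220703125, 285.3999938964844], [342.0, 284.0], [363.6000061035156, 327.20001220703125], [360.79998779296875, 328.6000061035156]])]
top
orange [(np.int32(89), array([228.39, 296.54]), [[223.89999389648438, 305.3999938964844], [227.6999969482422, 286.70001220703125], [232.6999969482422, 287.70001220703125], [228.89999389648438, 306.3999938964844]])]
red [(np.int32(78), array([228.51, 240.03]), [[213.0, 239.0], [244.0, 239.0], [244.0, 241.0], [213.0, 241.0]])]
blue [(np.int32(228), array([381.11, 261.75]), [[357.70001220703125, 257.6000061035156], [359.0, 252.89999389648438], [405.1000061035156, 266.0], [403.79998779296875, 270.79998779296875]])]
black [(np.int32(18), array([373.11, 236.11]), [[370.0, 237.0], [370.6000061035156, 233.89999389648438], [376.0, 235.0], [375.3999938964844, 238.10000610351562]])]
```

View pics/z1.png

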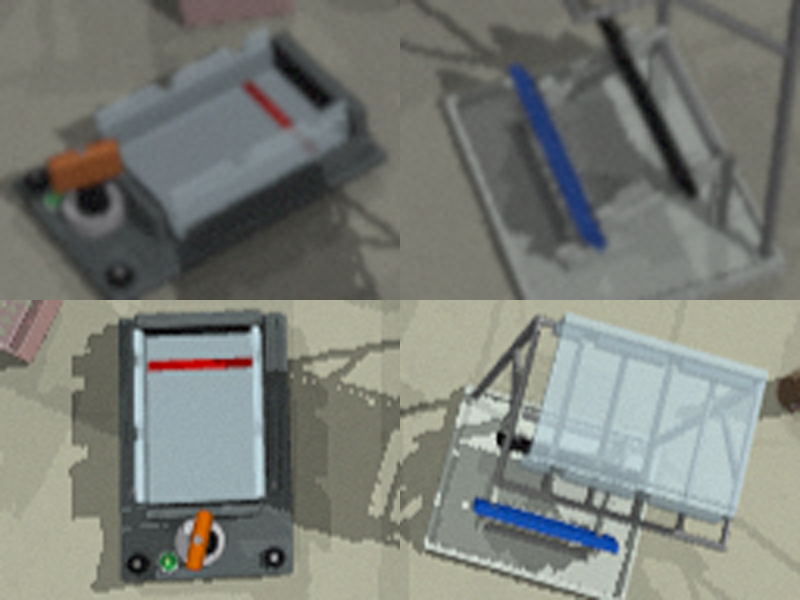

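Crops: the orange wing sits at the caster's near end, nearly along its length. The red strip is at top (228.5,240). The blue spine is unobstructed in both views, and the black one sits behind it under the wire tier.

Run:
```python
from h import *
S=grab_frame("scene");T=grab_frame("top")
r=lambda im,lo,hi,roi:max(rects(im,lo,hi,roi),key=lambda t:t[0])
def ends(b):
    b=np.array(b); 
    if np.linalg.norm(b[0]-b[1])<np.linalg.norm(b[1]-b[2]): e=[(b[0]+b[1])/2,(b[2]+b[3])/2]
    else: e=[(b[1]+b[2])/2,(b[3]+b[0])/2]
    return sorted(e,key=lambda p:p[1])
def both(lo,hi,r1,r2):
    a=r(S,lo,hi,r1);b=r(T,lo,hi,r2); print("cen",*tri(a[1],b[1]))
    return ends(a[2]),ends(b[2])
print("CAM");a,b=both((6,150,120),(18,255,255),(193,190,100,75),(165,220,128,96)); print(a,b)
w=[plane("top",p,78) for p in b]; print(w, np.degrees(np.arctan2(*(w[0]-w[1])[1::-1])))
w=[plane("top",(228.39,296.54),z) for z in(72,79,86)]; print(w)
print("BLUE");a,b=both((100,130,60),(125,255,255),(290,280,100,75),(335,230,80,60))
for i in(0,1): print(tri(a[i],b[i]))
d=tri(a[0],b[0])[0]-tri(a[1],b[1])[0]; print("len",np.linalg.norm(d),"yaw",np.degrees(np.arctan2(-d[0],d[1])))
w=[plane("top",p,24) for p in((212.5,240),(228.5,240),(244.5,240))];print("strip z24",w)
# caster base corners/edges, sub-crops from z1 (3.125 scale top)
px=lambda u,v:(165+u/3.125-.34,220+(v-300)/3.125-.34)
for nm,u,v,z in(("kL",137,564,25),("kR",274,558,25),("baseFL",122,581,18),("baseFR",292,574,18),("trayNL",136,500,60),("trayNR",266,498,60),("trayFL",134,330,60),("trayFR",262,328,60),("wallBL",137,316,50),("wallBR",265,315,50)):
    print(nm,plane("top",px(u,v),z).round(1))
px=lambda u,v:(335+(u-400)/3.125-.34,190+(v-300)/3.125-.34)
for nm,u,v,z in(("standFL",425,546,0),("standFR",628,600,0),("standBL",466,388,0),("barL",484,470,280),("barR",726,549,280)):
    print(nm,plane("top",px(u,v),z).round(1))
```

```text
CAM
cen [434.14733832 214.55681505  83.93475629] [0.91693315]
[array([221.15000153, 226.44999695]), array([205.94999695, 230.80000305])] [array([230.09999847, 287.20001221]), array([226.29999542, 305.84999084])]
[array([457.91731033, 210.84190345,  78.        ]), array([412.39548841, 219.86538776,  78.        ])] -11.21201522936244
[array([435.23574914, 215.5537514 ,  72.        ]), array([434.99652537, 214.79573785,  79.        ]), array([434.7573016 , 214.03772429,  86.        ])]
BLUE
cen [ 517.03028369 -176.4619563    50.60813164] [1.62185979]
(array([ 533.82111778, -115.64534297,   60.58375089]), array([1.56280652]))
(array([ 498.22754993, -237.06438773,   52.37776856]), array([1.86892142]))
len 126.79441883642066 yaw -16.338314331536832
strip z24 [array([585.27790274, 263.0568221 ,  24.        ]), array([584.74488663, 221.35642086,  24.        ]), array([584.20950954, 179.47130891,  24.        ])]
kL [418.5 271.2  25. ]
kR [421.  159.2  25. ]
baseFL [405.  284.2  18. ]
baseFR [407.7 144.8  18. ]
trayNL [468.8 267.4  60. ]
trayNR [468.4 163.5  60. ]
trayFL [607.7 270.8  60. ]
trayFR [608.2 166.6  60. ]
wallBL [621.2 270.   50. ]
wallBR [620.9 164.7  50. ]
standFL [506.9 -82.3   0. ]
standFR [ 457. -258.    0.]
standBL [ 645.9 -123.5    0. ]
barL [532.8 -86.2 280. ]
barR [ 476.3 -250.1  280. ]
```

```bash
cat >> h.py <<'E'
import json,os
def cmd():
    if os.path.exists("cmd.json"):
        p,q=json.load(open("cmd.json")); return np.array(p),Ro.from_quat(q)
    return np.array([240.645,522.238,213.976]),Ro.from_euler('xyz',[180,0,155.26],degrees=True)
def upd(row):
    p,q=cmd(); p=p+q.apply(row[3:6]); q=q*Ro.from_rotvec(row[:3],degrees=True)
    json.dump([list(p),list(q.as_quat())],open("cmd.json","w")); s=state()
    print("cmd",p.round(1),q.as_euler('xyz',degrees=True).round(1),"meas",s['ee_pos'].round(1),s['ee_rot'].round(1),"F",s['force'].round(1),"T",s['torque'].round(2),"w",s['gripper_width'].round(1),"t",s['time_s'])
def row(pt,rt):
    p,q=cmd(); rt=rt if isinstance(rt,Ro) else Ro.from_euler('xyz',rt,degrees=True)
    print("row",(q.inv()*rt).as_rotvec(degrees=True).round(2),q.inv().apply(np.array(pt)-p).round(1))
E
python3 - <<'E'
from h import *
row((434.8,214.5,150),(180,0,169))
E
```

```text
row [  0.     0.   -13.74] [-305.1 -198.2   64. ]
```

Emit:
carry_out(
  commands=[
    [0,0,-13.7,-305,-198,64,0],
    [0,0,-13.7,-305,-198,64,0],
    [0,0,-13.7,-305,-198,64,0],
    [0,0,-13.7,-305,-198,64,0],
    [0,0,-13.7,-305,-198,64,0],
    [0,0,-13.7,-305,-198,64,0],
    [0,0,-13.7,-305,-198,64,0],
    [0,0,-13.7,-305,-198,64,0],
    [0,0,-13.7,-305,-198,64,0],
    [0,0,-13.7,-305,-198,64,0],
    [0,0,-13.7,-305,-198,64,0],
    [0,0,-13.7,-305,-198,64,0],
    [0,0,-13.7,-305,-198,64,0],
  ],
  force=40,
)

```text
time_s: 1.6
ee_pos: [434.4, 215.7, 150.1]
ee_rot: [180.0, 0.0, 169.1]
force: [-0.2, 0.4, -0.4]
gripper_width: 45.7
gripper_force: 0.0
```

Run:
```python
from h import *
upd([0,0,-13.7,-305,-198,64])
S=grab_frame("scene");cv2.imwrite("pics/s2.png",cv2.resize(S[120:300,130:370],(800,600),interpolation=cv2.INTER_CUBIC)[:,:,::-1])
```

```text
Traceback (most recent call last):
  File "h.py", line 35, in upd
    print("cmd",p.round(1),q.as_euler('xyz',degrees=True).round(1),"meas",s['ee_pos'].round(1),s['ee_rot'].round(1),"F",s['force'].round(1),"T",s['torque'].round(2),"w",s['gripper_width'].round(1),"t",s['time_s'])
                                                                                                                                                                         ^^^^^^^^^^^^^^^^^^^^^^^^
AttributeError: 'float' object has no attribute 'round'
```

```bash
sed -i "s/s\['gripper_width'\].round(1)/s['gripper_width']/" h.py; cat cmd.json
```

```text
[[434.7877065251175, 214.76831124499114, 149.976], [0.09619320549437778, 0.995362681245744, 5.781934219246188e-17, 2.01574582992411e-17]]
```

Emit:
carry_out(
  commands=[
    [0,0,0,0,0,30,0],
    [0,0,0,0,0,60,0],
    [0,0,0,0,0,80,0],
    [0,0,0,0,0,90,0],
    [0,0,0,0,0,90,0],
    [0,0,0,0,0,90,-1],
    [0,0,0,0,0,90,-1],
    [0,0,0,0,0,90,-1],
    [0,0,0,0,0,90,-1],
    [0,0,0,0,0,90,-1],
    [0,0,0,0,0,90,-1],
    [0,0,0,0,0,90,-1],
  ],
  force=40,
)

```text
time_s: 2.8
ee_pos: [435.9, 217.5, 60.8]
ee_rot: [179.6, 0.1, 168.8]
force: [-1.1, 9.3, -0.6]
gripper_width: 11.9
gripper_force: 40.0
```

Run:
```python
from h import *
upd([0,0,0,0,0,90])
S=grab_frame("scene");cv2.imwrite("pics/s2.png",cv2.resize(S[120:300,130:370],(800,600),interpolation=cv2.INTER_CUBIC)[:,:,::-1])
```

```text
cmd [434.8 214.8  60. ] [180.   0. 169.] meas [435.9 217.5  60.8] [1.796e+02 1.000e-01 1.688e+02] F [-1.1  9.3 -0.6] T [ 1.5   0.16 -0.18] w 11.947451031766827 t 2.8
```

View pics/s2.png

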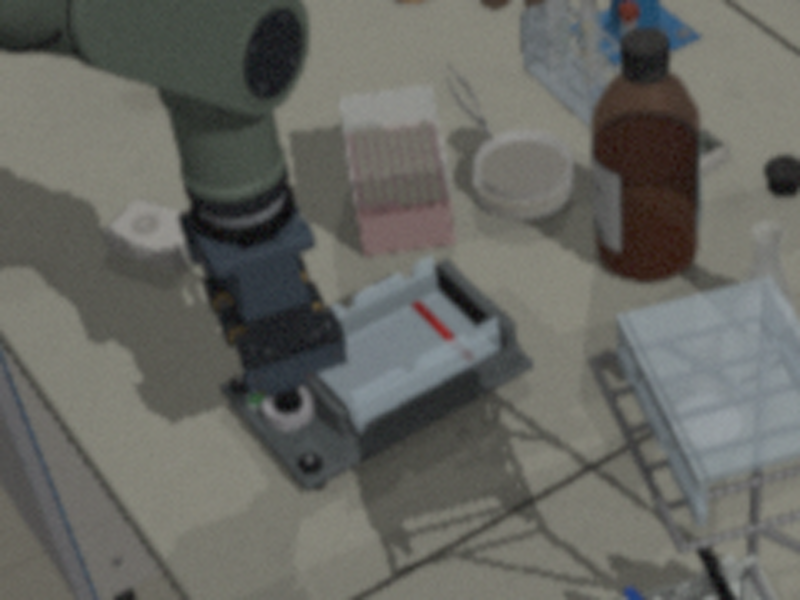

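The wing is held (width 11.9). Its axis lies about 3 mm further in +y than I commanded, so I shift there and turn.

Emit:
carry_out(
  commands=[
    [0,0,0,0,3,0,-1],
    [0,0,5,0,3,0,-1],
    [0,0,10,0,3,0,-1],
    [0,0,15,0,3,0,-1],
    [0,0,20,0,3,0,-1],
    [0,0,25,0,3,0,-1],
    [0,0,30,0,3,0,-1],
    [0,0,35,0,3,0,-1],
    [0,0,40,0,3,0,-1],
    [0,0,45,0,3,0,-1],
    [0,0,50,0,3,0,-1],
    [0,0,55,0,3,0,-1],
    [0,0,60,0,3,0,-1],
    [0,0,62,0,3,0,-1],
    [0,0,62,0,3,0,-1],
  ],
  force=55,
)

```text
time_s: 4.35
ee_pos: [436.0, 218.0, 60.7]
ee_rot: [179.9, -0.0, 107.0]
force: [-0.4, 0.5, 5.6]
gripper_width: 11.8
gripper_force: 55.0
```

Run:
```python
from h import *
upd([0,0,62,0,3,0])
```

```text
cmd [435.4 217.7  60. ] [180.  -0. 107.] meas [436.  218.   60.7] [179.9  -0.  107. ] F [-0.4  0.5  5.6] T [-0.26  0.07 -0.21] w 11.768074120455232 t 4.35
```

Emit:
carry_out(
  commands=[
    [0,0,2,0,0,0,-1],
    [0,0,4,0,0,0,-1],
    [0,0,6,0,0,0,-1],
    [0,0,8,0,0,0,-1],
    [0,0,8,0,0,0,-1],
    [0,0,8,0,0,0,-1],
  ],
)

```text
time_s: 4.95
ee_pos: [436.0, 218.0, 60.7]
ee_rot: [179.9, -0.0, 99.0]
force: [-0.3, 0.6, 6.0]
gripper_width: 11.5
gripper_force: 55.0
```

Run:
```python
from h import *
upd([0,0,8,0,0,0])
```

```text
cmd [435.4 217.7  60. ] [180.  -0.  99.] meas [436.  218.   60.7] [179.9  -0.   99. ] F [-0.3  0.6  6. ] T [-0.29  0.12 -0.16] w 11.54882873148948 t 4.95
```

Emit:
carry_out(
  commands=[
    [0,0,2,0,0,0,-1],
    [0,0,4,0,0,0,-1],
    [0,0,6,0,0,0,-1],
    [0,0,8,0,0,0,-1],
    [0,0,8,0,0,0,-1],
    [0,0,8,0,0,0,-1],
  ],
)

```text
time_s: 5.55
ee_pos: [436.0, 217.9, 60.7]
ee_rot: [179.9, -0.0, 91.1]
force: [0.3, 0.9, 5.4]
gripper_width: 11.8
gripper_force: 55.0
```

Run:
```python
from h import *
upd([0,0,8,0,0,0])
```

```text
cmd [435.4 217.7  60. ] [180.  -0.  91.] meas [436.  217.9  60.7] [179.9  -0.   91.1] F [0.3 0.9 5.4] T [-0.15  0.19  0.37] w 11.829716817120586 t 5.55
```

Emit:
carry_out(
  commands=[
    [0,0,2,0,0,0,-1],
    [0,0,4,0,0,0,-1],
    [0,0,6,0,0,0,-1],
    [0,0,6,0,0,0,-1],
  ],
)

```text
time_s: 5.95
ee_pos: [436.1, 217.8, 60.7]
ee_rot: [179.8, 0.1, 85.5]
force: [-0.5, 1.5, 4.9]
gripper_width: 13.3
gripper_force: 58.5
```

Run:
```python
from h import *
upd([0,0,6,0,0,0])
```

```text
cmd [435.4 217.7  60. ] [180.   0.  85.] meas [436.1 217.8  60.7] [1.798e+02 1.000e-01 8.550e+01] F [-0.5  1.5  4.9] T [0.19 0.18 2.05] w 13.296365373760949 t 5.95
```

Torque jumped to 2 Nm and the wing started twisting in the pads, so the cam is at its stop. Release, back off and look.

Emit:
carry_out(
  commands=[
    [0,0,0,0,0,0,-0.3],
    [0,0,0,0,0,0,-0.3],
    [0,0,0,0,0,0,-0.3],
    [0,0,0,0,0,-20,-0.3],
    [0,0,0,0,0,-60,-0.3],
    [0,0,0,0,0,-110,-0.3],
    [0,0,0,0,-50,-150,-0.3],
    [0,0,0,0,-100,-180,-0.3],
    [0,0,0,0,-100,-180,-0.3],
    [0,0,0,0,-100,-180,-0.3],
  ],
  force=30,
)

```text
time_s: 6.95
ee_pos: [334.4, 226.8, 241.7]
ee_rot: [179.9, -0.2, 85.0]
force: [0.7, 1.2, 0.6]
gripper_width: 32.2
gripper_force: 0.0
```

Run:
```python
from h import *
upd([0,0,0,0,-100,-180])
S=grab_frame("scene");T=grab_frame("top")
cv2.imwrite("pics/S3.png",S[:,:,::-1]);cv2.imwrite("pics/T3.png",T[:,:,::-1])
c=lambda im,x,y,w,h:cv2.resize(im[y:y+h,x:x+w],(400,600),interpolation=cv2.INTER_CUBIC)
o=np.hstack([c(T,197,218,64,96),c(S,205,175,80,120)])
cv2.imwrite("pics/z3.png",o[:,:,::-1])
for n,im,r in(("scene",S,(193,190,100,75)),("top",T,(165,220,128,96))):
    print(n,"orange",rects(im,(6,150,120),(18,255,255),r))
    h=im.astype(float); m=np.clip(h[:,:,0]-(h[:,:,1]+h[:,:,2])/2,0,None); x,y,w,hh=r
    m[:y]=0;m[y+40:]=0;m[:,:x]=0;m[:,x+w:]=0; m[m<40]=0
    if n=="top":
        for u in range(210,249,3): 
            k=m[:,u]; print(u,(k@np.arange(480)/k.sum()).round(2) if k.sum() else None,end="; ")
        w=m.sum(0); print(np.nonzero(w)[0][[0,-1]])
```

```text
cmd [335.7 226.5 240. ] [180.   0.  85.] meas [334.4 226.8 241.7] [179.9  -0.2  85. ] F [0.7 1.2 0.6] T [-0.11  0.06 -0.02] w 32.21695223544075 t 6.95
scene orange [(np.int32(9), array([210.33, 224.89]), [[208.5, 224.5], [210.0, 223.0], [212.0, 225.0], [210.5, 226.5]]), (np.int32(21), array([216.19, 231.14]), [[213.0, 230.0], [215.0, 228.0], [219.5, 232.5], [217.5, 234.5]])]
top orange [(np.int32(77), array([228.52, 296.34]), [[219.0, 294.0], [238.0, 294.0], [238.0, 298.0], [219.0, 298.0]])]
210 None; 213 240.34; 216 240.32; 219 240.3; 222 240.14; 225 239.95; 228 239.88; 231 239.86; 234 239.95; 237 239.71; 240 239.2; 243 239.21; 246 None; [212 245]
```

View pics/z3.png

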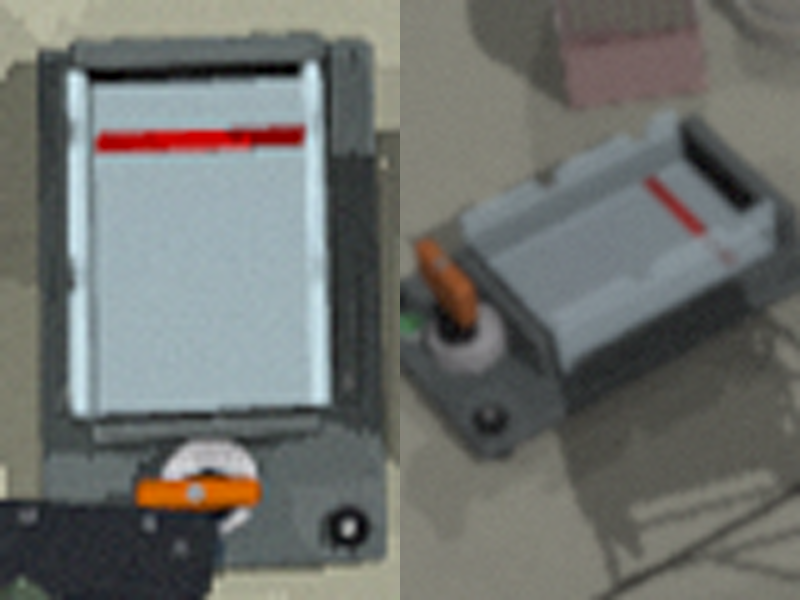

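The tray is clamped: the wing now lies square across the caster. The strip is level in the top image at about row 240, columns 212–245, and the notches are at about row 239. Now the comb poses.

```bash
cat >> h.py <<'E'
def combrot(yaw,tilt):   # comb z leans to -x by tilt; returns comb->world and tool->world
    M=R([0,0,yaw])@R([0,-tilt,0]); x,y,z=M.T
    return M,Ro.from_matrix(np.c_[y,x,-z])
E
python3 - <<'E'
from h import *
w=[plane("top",p,86) for p in((219,296.3),(238,296.3))]; d=w[0]-w[1]; print("wing yaw",np.degrees(np.arctan2(d[1],d[0])), sum(w)/2)
w=[plane("top",p,21) for p in((213,240.34),(243,239.3))]; d=w[0]-w[1]; print("strip yaw",np.degrees(np.arctan2(d[1],d[0]))-90, sum(w)/2, plane("top",(228.5,239.9),21))
M,q=combrot(-16.3,25); C=np.array([518.4,-173,48.5]); print(M.round(3))
pre=C+25*M[:,2]; W=pre+np.array([-106,30,50]); print(pre,W)
row(W,q)
E
```

```text
wing yaw 88.82172866963688 [435.33549022 213.74405825  86.        ]
strip yaw 1.297962782619777 [585.70959197 222.90630084  21.        ] [585.47693022 221.6843683   21.        ]
[[ 0.87   0.281 -0.406]
 [-0.254  0.96   0.119]
 [ 0.423  0.     0.906]]
[ 508.2592189  -170.03462808   71.15769468] [ 402.2592189  -140.03462808  121.15769468]
row [-24.92  -2.46  11.08] [-359.3   98.5  118.8]
```

Emit:
carry_out(
  commands=[
    [-25,-2.5,11,-359,98,119,-0.3],
    [-25,-2.5,11,-359,98,119,-0.3],
    [-25,-2.5,11,-359,98,119,-0.3],
    [-25,-2.5,11,-359,98,119,-0.3],
    [-25,-2.5,11,-359,98,119,-0.3],
    [-25,-2.5,11,-359,98,119,-0.3],
    [-25,-2.5,11,-359,98,119,-0.3],
    [-25,-2.5,11,-359,98,119,-0.3],
    [-25,-2.5,11,-359,98,119,-0.3],
    [-25,-2.5,11,-359,98,119,-0.3],
    [-25,-2.5,11,-359,98,119,-0.3],
    [-25,-2.5,11,-359,98,119,-0.3],
    [-25,-2.5,11,-359,98,119,-0.3],
  ],
)

```text
time_s: 8.35
ee_pos: [401.8, -138.9, 120.9]
ee_rot: [154.9, 0.1, 73.9]
force: [-0.2, 0.2, -0.2]
gripper_width: 32.1
gripper_force: 0.0
```

Run:
```python
from h import *
upd([-25,-2.5,11,-359,98,119])
M,q=combrot(-16.3,25); C=np.array([518.4,-173,48.5])
row(C+25*M[:,2],q); row(C-18*M[:,2],q)
```

```text
cmd [ 401.8 -139.7  121. ] [1.549e+02 1.000e-01 7.380e+01] meas [ 401.8 -138.9  120.9] [1.549e+02 1.000e-01 7.390e+01] F [-0.2  0.2 -0.2] T [-0.04  0.34  0.  ] w 32.13414459569647 t 8.35
row [0.09 0.02 0.08] [ 0.7 79.1 92. ]
row [0.09 0.02 0.08] [  0.7  79.  135. ]
```

Emit:
carry_out(
  commands=[
    [0,0,0,0,25,30,-0.3],
    [0,0,0,0,50,55,-0.3],
    [0,0,0,0,70,75,-0.3],
    [0,0,0,0.5,79,86,-0.3],
    [0,0,0,0.5,79,90,-0.3],
    [0,0,0,0.5,79,90,-0.3],
  ],
)

```text
time_s: 8.95
ee_pos: [506.1, -168.9, 72.2]
ee_rot: [155.1, 0.0, 73.8]
force: [-0.6, 0.2, 0.2]
gripper_width: 31.9
gripper_force: 0.0
```

Run:
```python
from h import *
upd([0,0,0,.5,79,90])
S=grab_frame("scene");T=grab_frame("top")
c=lambda im,x,y,w,h:cv2.resize(im[y:y+h,x:x+w],(400,400),interpolation=cv2.INTER_CUBIC)
cv2.imwrite("pics/z4.png",np.hstack([c(S,285,265,90,90),c(T,335,215,90,90)])[:,:,::-1])
print(proj("scene",state()['ee_pos']),proj("top",state()['ee_pos']))
```

```text
cmd [ 507.3 -169.9   73. ] [1.549e+02 1.000e-01 7.380e+01] meas [ 506.1 -168.9   72.2] [155.1   0.   73.8] F [-0.6  0.2  0.2] T [0.02 0.27 0.06] w 31.862921713551053 t 8.95
[323.66111683 313.95201826] [380.13528732 265.56324462]
```

View pics/z4.png

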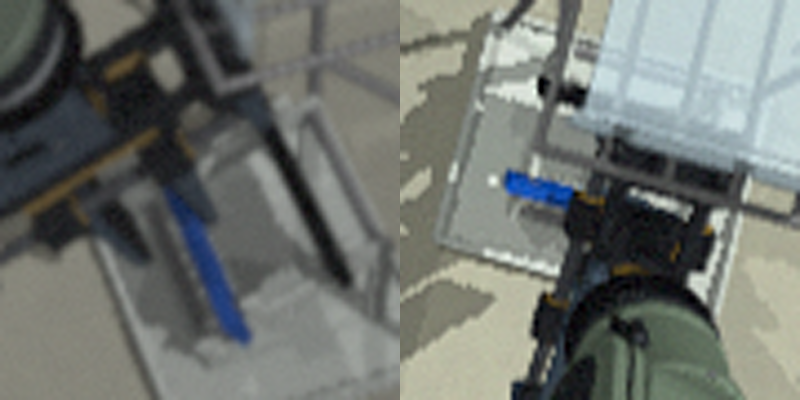

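Scene crop: the fingertips at (140,255) and (210,220) straddle the blue spine, and the gripper is clear of the wire bar. Descend and grip.

Emit:
carry_out(
  commands=[
    [0,0,0,0,0.5,10,-0.3],
    [0,0,0,0,0.5,20,-0.3],
    [0,0,0,0,0.5,30,-0.3],
    [0,0,0,0,0.5,40,-0.3],
    [0,0,0,0,0.5,44,-0.3],
    [0,0,0,0,0.5,44,-0.3],
  ],
)

```text
time_s: 9.65
ee_pos: [524.5, -175.0, 35.3]
ee_rot: [154.9, 0.0, 73.8]
force: [-20.4, 3.8, 35.4]
gripper_width: 32.2
gripper_force: 20.5
```

Run:
```python
from h import *
upd([0,0,0,0,.5,44])
```

```text
cmd [ 525.6 -175.3   33.3] [1.549e+02 1.000e-01 7.380e+01] meas [ 524.5 -175.    35.3] [154.9   0.   73.8] F [-20.4   3.8  35.4] T [ 0.03  1.71 -0.17] w 32.16139208754523 t 9.65
```

Contact at the tips, probably the front fingertip on the stand floor. Back off 6 mm, then close.

Emit:
carry_out(
  commands=[
    [0,0,0,0,0,-6,-0.3],
    [0,0,0,0,0,-6,-0.3],
    [0,0,0,0,0,-6,-1],
    [0,0,0,0,0,-6,-1],
    [0,0,0,0,0,-6,-1],
    [0,0,0,0,0,-6,-1],
    [0,0,0,0,0,-6,-1],
    [0,0,0,0,0,-6,-1],
  ],
  force=25,
)

```text
time_s: 10.45
ee_pos: [524.9, -175.4, 39.5]
ee_rot: [154.7, 0.1, 73.7]
force: [5.2, -1.5, -0.2]
gripper_width: 8.2
gripper_force: 25.0
```

Run:
```python
from h import *
upd([0,0,0,0,0,-6])
```

```text
cmd [ 523.2 -174.6   38.8] [1.549e+02 1.000e-01 7.380e+01] meas [ 524.9 -175.4   39.5] [1.547e+02 1.000e-01 7.370e+01] F [ 5.2 -1.5 -0.2] T [-0.2 -0.5 -0.2] w 8.195453387806465 t 10.45
```

Gripped at 8.2 mm, the spine's thickness. Pull straight out along its own z.

Emit:
carry_out(
  commands=[
    [0,0,0,0,1.5,0,-1],
    [0,0,0,0,1.5,-4,-1],
    [0,0,0,0,1.5,-8,-1],
    [0,0,0,0,1.5,-12,-1],
    [0,0,0,0,1.5,-16,-1],
    [0,0,0,0,1.5,-20,-1],
    [0,0,0,0,1.5,-24,-1],
    [0,0,0,0,1.5,-28,-1],
    [0,0,0,0,1.5,-28,-1],
  ],
  force=35,
)

```text
time_s: 11.35
ee_pos: [512.8, -171.5, 65.1]
ee_rot: [154.9, 0.1, 73.8]
force: [1.1, 0.0, -0.6]
gripper_width: 8.0
gripper_force: 35.0
```

Run:
```python
from h import *
upd([0,0,0,0,1.5,-28])
T=grab_frame("top");S=grab_frame("scene")
print(rects(S,(100,130,60),(125,255,255),(290,270,100,85)),rects(T,(100,130,60),(125,255,255),(335,230,80,60)))
p,q=cmd(); row(p+[-110,30,60],q)
```

```text
cmd [ 513.1 -171.6   64.7] [1.549e+02 1.000e-01 7.380e+01] meas [ 512.8 -171.5   65.1] [1.549e+02 1.000e-01 7.380e+01] F [ 1.1  0.  -0.6] T [-0.01  0.39  0.03] w 8.00463635539037 t 11.35
[(np.int32(116), array([328.13, 324.1 ]), [[319.79998779296875, 312.6000061035156], [324.20001220703125, 310.3999938964844], [336.6000061035156, 335.20001220703125], [332.20001220703125, 337.3999938964844]])] [(np.int32(65), array([365.09, 260.68]), [[357.79998779296875, 261.20001220703125], [359.1000061035156, 256.5], [372.1000061035156, 260.0], [370.79998779296875, 264.79998779296875]]), (np.int32(12), array([404.58, 271.58]), [[403.0, 269.0], [406.0, 269.0], [406.0, 273.0], [403.0, 273.0]])]
row [0. 0. 0.] [  -2.   -77.8 -102.7]
```

Emit:
carry_out(
  commands=[
    [0,0,0,0,-22,-15,-1],
    [0,0,0,0,-44,-32,-1],
    [0,0,0,-1,-66,-60,-1],
    [0,0,0,-2,-78,-100,-1],
    [0,0,0,-2,-78,-120,-1],
    [0,0,0,-2,-78,-120,-1],
  ],
)

```text
time_s: 12.05
ee_pos: [396.3, -139.9, 142.7]
ee_rot: [154.6, 0.1, 73.8]
force: [-0.2, -0.2, -0.3]
gripper_width: 7.7
gripper_force: 35.0
```

Run:
```python
from h import *
upd([0,0,0,-2,-78,-120])
M,q=combrot(1.2,0); row((586,221,140),q)
```

```text
cmd [ 395.9 -139.5  140.4] [1.549e+02 1.000e-01 7.380e+01] meas [ 396.3 -139.9  142.7] [1.546e+02 1.000e-01 7.380e+01] F [-0.2 -0.2 -0.3] T [ 0.01  0.33 -0.04] w 7.718290555679659 t 12.05
row [ 24.88   3.87 -17.14] [399.3  74.1  34.7]
```

Emit:
carry_out(
  commands=[
    [2.5,0.4,-1.7,40,7.4,3.5,-1],
    [5,0.8,-3.4,80,14.8,7,-1],
    [7.5,1.2,-5.1,120,22,10,-1],
    [10,1.6,-6.8,160,30,14,-1],
    [12.5,2,-8.5,200,37,17,-1],
    [15,2.4,-10.2,240,44,21,-1],
    [17.5,2.8,-12,280,52,24,-1],
    [20,3.1,-13.7,320,59,28,-1],
    [22.5,3.5,-15.4,360,67,31,-1],
    [24.9,3.9,-17.1,390,73,34,-1],
    [24.9,3.9,-17.1,399,74,35,-1],
    [24.9,3.9,-17.1,399,74,35,-1],
    [24.9,3.9,-17.1,399,74,35,-1],
  ],
)

```text
time_s: 13.35
ee_pos: [584.9, 219.9, 138.3]
ee_rot: [-179.8, 0.0, 91.2]
force: [-1.0, 0.1, 0.1]
gripper_width: 7.6
gripper_force: 35.0
```

Run:
```python
from h import *
upd([24.9,3.9,-17.1,399,74,35])
S=grab_frame("scene");T=grab_frame("top")
c=lambda im,x,y,w,h:cv2.resize(im[y:y+h,x:x+w],(400,400),interpolation=cv2.INTER_CUBIC)
cv2.imwrite("pics/z5.png",np.hstack([c(S,205,165,90,90),c(T,185,205,90,90)])[:,:,::-1])
print(rects(S,(100,130,60),(125,255,255),(205,150,100,100)),rects(T,(100,130,60),(125,255,255),(175,190,110,110)))
print(proj("scene",state()['ee_pos']),proj("top",state()['ee_pos']))
```

```text
cmd [586.  220.7 139.7] [-180.    -0.    91.2] meas [584.9 219.9 138.3] [-179.8    0.    91.2] F [-1.   0.1  0.1] T [-0.11  0.06 -0.07] w 7.561584803133699 t 13.35
[(np.int32(87), array([265.57, 191.1 ]), [[256.29998779296875, 184.89999389648438], [260.8999938964844, 181.3000030517578], [273.8999938964844, 197.6999969482422], [269.3999938964844, 201.3000030517578]])] [(np.int32(12), array([250.08, 230.92]), [[249.0, 229.0], [251.0, 229.0], [251.0, 233.0], [249.0, 233.0]])]
[259.88027127 188.55528893] [224.0207491  232.54589564]
```

View pics/z5.png

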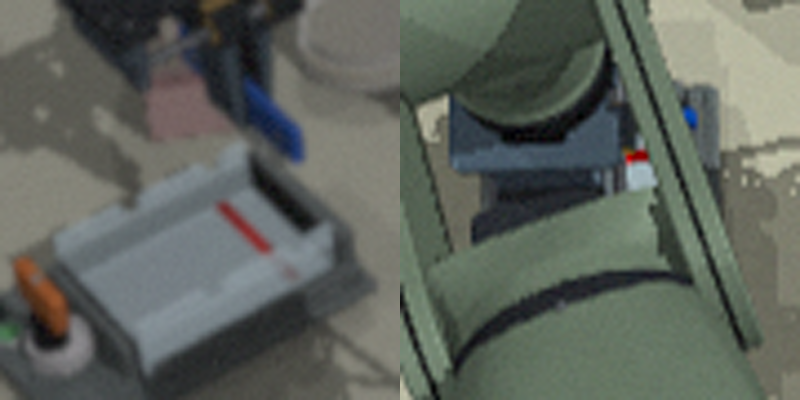

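Run:
```python
from h import *
off=np.array([1.9,3.4,-6])
X,r=tri((271.65,199.5),(251.3,231)); print("now end",X+off,r)
# earlier, comb in the slot (no arm): -y end and +y end
print("orig centre", (np.array([533.8,-115.6,60.6])+[498.2,-237.1,52.4])/2+off)
# notch-floor expected projection vs image: strip_notches guess
for P in((586,221,48),(586,172.5,60),(586,269.5,60),(587,282.5,60)): print(P,proj("scene",np.array(P)-off),proj("top",np.array(P)-off))
```

```text
now end [586.11607289 158.37793806 142.30335192] [3.44079423]
orig centre [ 517.9  -172.95   50.5 ]
(586, 221, 48) [262.8938315  212.28713052] [228.70278594 238.46074607]
(586, 172.5, 60) [272.0496606  218.95181113] [247.35437299 237.49736184]
(586, 269.5, 60) [253.29178141 199.69750002] [208.92453208 237.96588695]
(587, 282.5, 60) [251.18358164 197.07880481] [203.74783315 237.64013654]
```

Scene crop: the comb hangs level over the strip end of the tray, -y spine end at about (297,150), and triangulation puts it centred in y within about 1 mm. Lower to just above the walls and look once more.

Emit:
carry_out(
  commands=[
    [0,0,0,0,0.5,12,-1],
    [0,0,0,0,0.5,24,-1],
    [0,0,0,0,0.5,36,-1],
    [0,0,0,0,0.5,44,-1],
    [0,0,0,0,0.5,46,-1],
    [0,0,0,0,0.5,46,-1],
    [0,0,0,0,0.5,46,-1],
    [0,0,0,0,0.5,46,-1],
  ],
)

```text
time_s: 14.25
ee_pos: [586.9, 220.9, 94.2]
ee_rot: [179.9, -0.1, 91.2]
force: [-0.3, -0.2, -0.9]
gripper_width: 7.5
gripper_force: 35.0
```

Run:
```python
from h import *
upd([0,0,0,0,.5,46])
S=grab_frame("scene")
cv2.imwrite("pics/z6.png",cv2.resize(S[170:245,215:315],(800,600),interpolation=cv2.INTER_CUBIC)[:,:,::-1])
print(rects(S,(100,130,60),(125,255,255),(205,150,100,100)))
```

```text
cmd [586.5 220.7  93.7] [-180.    -0.    91.2] meas [586.9 220.9  94.2] [ 1.799e+02 -1.000e-01  9.120e+01] F [-0.3 -0.2 -0.9] T [-0.08  0.06  0.03] w 7.483433702340368 t 14.25
[(np.int32(86), array([267.91, 203.65]), [[258.70001220703125, 197.8000030517578], [262.79998779296875, 194.3000030517578], [276.5, 210.0], [272.3999938964844, 213.5]])]
```

View pics/z6.png

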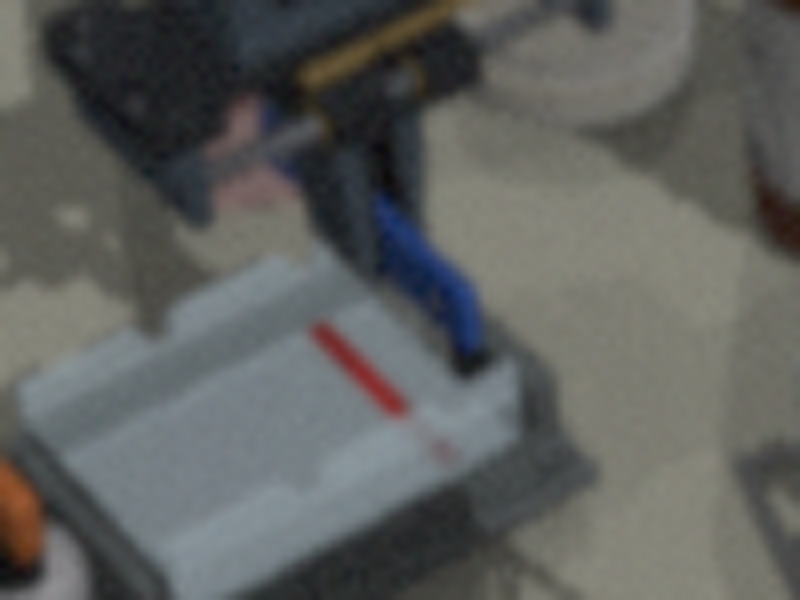

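The comb is over the strip end, with its near spine end at crop (470,290–350), and nothing is touching. Lower gently, watching the force.

Emit:
carry_out(
  commands=[
    [0,0,0,0,0,6,-1],
    [0,0,0,0,0,12,-1],
    [0,0,0,0,0,18,-1],
    [0,0,0,0,0,23,-1],
    [0,0,0,0,0,27,-1],
    [0,0,0,0,0,30,-1],
    [0,0,0,0,0,30,-1],
  ],
)

```text
time_s: 15.0
ee_pos: [586.3, 220.9, 63.1]
ee_rot: [-180.0, -0.1, 91.2]
force: [-0.2, 1.1, -0.8]
gripper_width: 8.2
gripper_force: 35.0
```

Run:
```python
from h import *
upd([0,0,0,0,0,30])
```

```text
cmd [586.5 220.7  63.7] [-180.    -0.    91.2] meas [586.3 220.9  63.1] [-1.80e+02 -1.00e-01  9.12e+01] F [-0.2  1.1 -0.8] T [ 0.11  0.07 -0.01] w 8.191416501713514 t 15.0
```

Emit:
carry_out(
  commands=[
    [0,0,0,0,0,2,-1],
    [0,0,0,0,0,4,-1],
    [0,0,0,0,0,6,-1],
    [0,0,0,0,0,8,-1],
    [0,0,0,0,0,8,-1],
  ],
)

```text
time_s: 15.5
ee_pos: [586.5, 220.9, 55.4]
ee_rot: [-180.0, -0.1, 91.2]
force: [0.8, 1.4, -1.0]
gripper_width: 7.7
gripper_force: 35.0
```

Run:
```python
from h import *
upd([0,0,0,0,0,8])
S=grab_frame("scene"); print(rects(S,(100,130,60),(125,255,255),(205,150,100,100)))
```

```text
cmd [586.5 220.8  55.7] [-180.    -0.    91.2] meas [586.5 220.9  55.4] [-1.80e+02 -1.00e-01  9.12e+01] F [ 0.8  1.4 -1. ] T [0.15 0.03 0.05] w 7.657777939387424 t 15.5
[(np.int32(91), array([268.69, 213.23]), [[259.5, 208.5], [263.5, 204.5], [277.5, 218.5], [273.5, 222.5]])]
```

Emit:
carry_out(
  commands=[
    [0,0,0,0,0,1.5,-1],
    [0,0,0,0,0,3,-1],
    [0,0,0,0,0,4.5,-1],
    [0,0,0,0,0,6,-1],
    [0,0,0,0,0,6,-1],
  ],
)

```text
time_s: 16.05
ee_pos: [586.5, 220.9, 49.4]
ee_rot: [-180.0, -0.1, 91.2]
force: [0.1, -0.0, -1.2]
gripper_width: 7.6
gripper_force: 35.0
```

Run:
```python
from h import *
upd([0,0,0,0,0,6])
```

```text
cmd [586.5 220.8  49.7] [-180.    -0.    91.2] meas [586.5 220.9  49.4] [-1.80e+02 -1.00e-01  9.12e+01] F [ 0.1 -0.  -1.2] T [ 0.32 -0.01  0.04] w 7.631630199331794 t 16.05
```

Emit:
carry_out(
  commands=[
    [0,0,0,0,0,1,-1],
    [0,0,0,0,0,2,-1],
    [0,0,0,0,0,3,-1],
    [0,0,0,0,0,3,-1],
  ],
)

```text
time_s: 16.45
ee_pos: [586.8, 220.8, 47.9]
ee_rot: [180.0, -0.1, 91.2]
force: [-1.8, 0.0, 6.0]
gripper_width: 7.6
gripper_force: 35.0
```

Run:
```python
from h import *
upd([0,0,0,0,0,3])
```

```text
cmd [586.5 220.8  46.7] [-180.    -0.    91.2] meas [586.8 220.8  47.9] [ 1.80e+02 -1.00e-01  9.12e+01] F [-1.8  0.   6. ] T [0.39 0.3  0.04] w 7.5700567068002655 t 16.45
```

Emit:
carry_out(
  commands=[
    [0,0,0,0,0,1,-1],
    [0,0,0,0,0,1.5,-1],
    [0,0,0,0,0,1.5,-1],
  ],
)

```text
time_s: 16.75
ee_pos: [586.9, 220.9, 47.8]
ee_rot: [179.9, -0.1, 91.2]
force: [-3.9, -0.9, 12.6]
gripper_width: 7.8
gripper_force: 35.0
```

Run:
```python
from h import *
upd([0,0,0,0,0,1.5])
S=grab_frame("scene")
cv2.imwrite("pics/z7.png",cv2.resize(S[170:245,215:315],(800,600),interpolation=cv2.INTER_CUBIC)[:,:,::-1])
print(rects(S,(100,130,60),(125,255,255),(205,150,100,100)))
```

```text
cmd [586.5 220.8  45.2] [-180.    -0.    91.2] meas [586.9 220.9  47.8] [ 1.799e+02 -1.000e-01  9.120e+01] F [-3.9 -0.9 12.6] T [0.21 0.7  0.01] w 7.784635550606959 t 16.75
[(np.int32(83), array([269.06, 215.41]), [[260.0, 211.0], [264.0, 207.0], [278.0, 221.0], [274.0, 225.0]])]
```

View pics/z7.png

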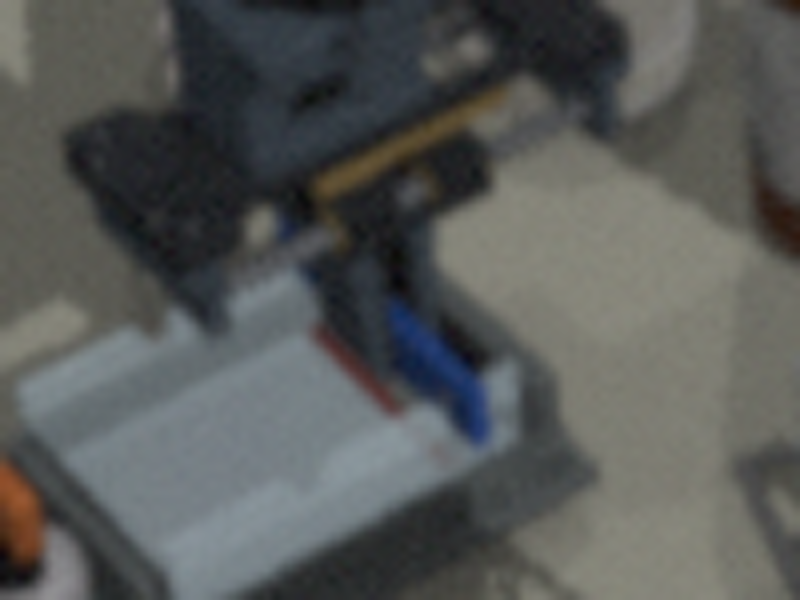

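The comb sits in the near notch, with the spine end overhanging the wall at crop (480,430), and it bottoms out stiffly at z≈48. Release and rise.

Emit:
carry_out(
  commands=[
    [0,0,0,0,0,-1.5,-1],
    [0,0,0,0,0,-1.5,-0.8],
    [0,0,0,0,0,-1.5,-0.6],
    [0,0,0,0,0,-1.5,-0.6],
    [0,0,0,0,0,-1.5,-0.6],
    [0,0,0,0,0,-8,-0.6],
    [0,0,0,0,0,-20,-0.6],
    [0,0,0,0,0,-40,-0.6],
    [0,0,0,0,0,-80,-0.6],
    [0,0,0,0,0,-120,-0.6],
    [0,0,0,0,-50,-160,-0.6],
    [0,0,0,0,-100,-190,-0.6],
    [0,0,0,0,-150,-200,-0.6],
    [0,0,0,0,-200,-200,-0.6],
    [0,0,0,0,-250,-200,-0.6],
    [0,0,0,0,-250,-200,-0.6],
  ],
  force=10,
)

```text
time_s: 18.4
ee_pos: [332.8, 214.7, 246.6]
ee_rot: [180.0, -0.1, 91.2]
force: [1.1, -0.4, 0.9]
gripper_width: 18.0
gripper_force: 0.0
```

Run:
```python
from h import *
upd([0,0,0,0,-250,-200])
S=grab_frame("scene");T=grab_frame("top")
c=lambda im,x,y,w,h:cv2.resize(im[y:y+h,x:x+w],(400,600),interpolation=cv2.INTER_CUBIC)
cv2.imwrite("pics/z8.png",np.hstack([c(T,197,218,64,96),c(S,205,175,80,120)])[:,:,::-1])
for n,im,r in(("scene",S,(205,150,100,100)),("top",T,(175,190,110,110))): print(rects(im,(100,130,60),(125,255,255),r),rects(im,(6,150,120),(18,255,255),(193,190,100,120)))
off=np.array([1.2,3.5,-6])
w=[plane("top",p,74) for p in((207,238),(250,238))];print(w)
```

```text
cmd [336.6 215.5 245.2] [-180.    -0.    91.2] meas [332.8 214.7 246.6] [ 1.80e+02 -1.00e-01  9.12e+01] F [ 1.1 -0.4  0.9] T [-0.08  0.    0.03] w 17.95852252800235 t 18.4
[(np.int32(185), array([263.3 , 210.03]), [[247.5, 198.5], [252.0, 194.0], [278.0, 220.0], [273.5, 224.5]])] [(np.int32(8), array([210.12, 224.88]), [[209.0, 224.0], [211.0, 224.0], [211.0, 226.0], [209.0, 226.0]]), (np.int32(19), array([216.16, 231.32]), [[213.60000610351562, 229.1999969482422], [216.0, 228.0], [218.8000030517578, 233.60000610351562], [216.39999389648438, 234.8000030517578]])]
[(np.int32(194), array([227.99, 237.06]), [[203.89999389648438, 236.0], [252.89999389648438, 233.8000030517578], [253.10000610351562, 238.0], [204.0, 240.10000610351562]])] [(np.int32(82), array([228.1 , 296.55]), [[218.6999969482422, 294.70001220703125], [237.8000030517578, 293.1000061035156], [238.1999969482422, 297.8999938964844], [219.10000610351562, 299.5]])]
[array([582.7941858 , 269.69310245,  74.        ]), array([581.44658198, 161.8826423 ,  74.        ])]
```

View pics/z8.png

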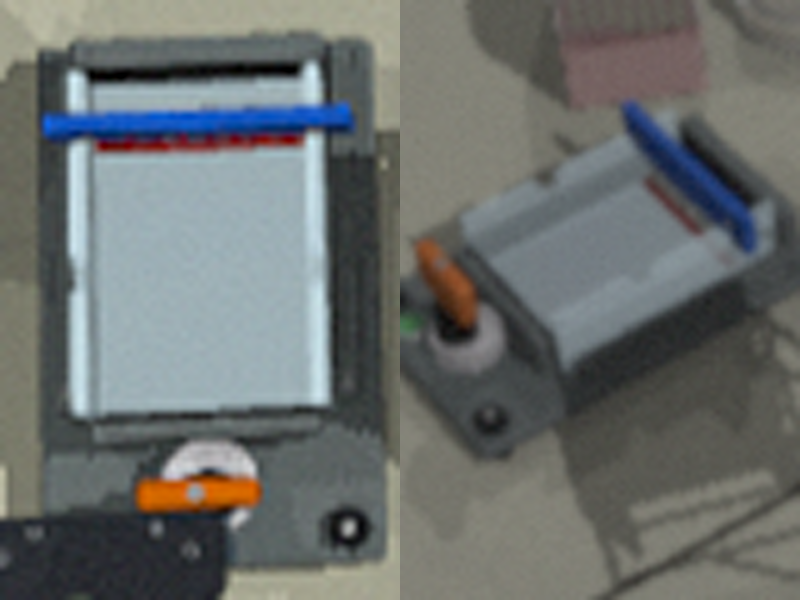

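Run:
```python
from h import *
for a,b in(((249.75,196.25),(203.95,238.05)),((275.75,222.25),(253,235.9))): print(tri(a,b))
S=grab_frame("scene"); print(rects(S,(100,130,60),(125,255,255),(290,280,100,75)),rects(S,(0,0,0),(180,255,40),(290,280,100,75)))
```

```text
(array([581.8975851 , 278.02475406,  72.08869989]), array([1.7529758]))
(array([587.77381277, 155.27434797,  62.49525684]), array([1.28742415]))
[] [(np.int32(126), array([351.52, 306.83]), [[339.3999938964844, 286.79998779296875], [342.20001220703125, 285.3999938964844], [363.20001220703125, 327.3999938964844], [360.3999938964844, 328.79998779296875]])]
```

The black comb is unmoved, and the blue comb is centred with about equal overhangs. To verify the seating, I touch the spine's top gently over each wall with closed fingertips (expected z≈74).

Run:
```python
from h import *
q=combrot(1.2,0)[1]
row((586,267,100),q);row((586,267,80),q)
```

```text
row [-0.01 -0.04 -0.03] [ 46.3 250.4 145.2]
row [-0.01 -0.04 -0.03] [ 46.3 250.5 165.2]
```

Emit:
carry_out(
  commands=[
    [0,0,0,10,50,10,-1],
    [0,0,0,20,100,20,-1],
    [0,0,0,30,150,40,-1],
    [0,0,0,40,200,70,-1],
    [0,0,0,46,240,100,-1],
    [0,0,0,46,250,130,-1],
    [0,0,0,46,250,150,-1],
    [0,0,0,46,250,160,-1],
    [0,0,0,46,250,165,-1],
    [0,0,0,46,250,165,-1],
    [0,0,0,46,250,167,-1],
    [0,0,0,46,250,169,-1],
    [0,0,0,46,250,170,-1],
    [0,0,0,46,250,171,-1],
    [0,0,0,46,250,171,-1],
  ],
)

```text
time_s: 20.05
ee_pos: [585.5, 266.8, 74.4]
ee_rot: [180.0, -0.1, 91.2]
force: [0.5, -0.2, 0.5]
gripper_width: 0.5
gripper_force: 0.0
```

Run:
```python
from h import *
upd([0,0,0,46,250,171])
```

```text
cmd [585.6 266.7  74.2] [-180.    -0.    91.2] meas [585.5 266.8  74.4] [ 1.80e+02 -1.00e-01  9.12e+01] F [ 0.5 -0.2  0.5] T [-0.05  0.07  0.02] w 0.4772542717997882 t 20.05
```

Emit:
carry_out(
  commands=[
    [0,0,0,0,0,0.7,-1],
    [0,0,0,0,0,1.4,-1],
    [0,0,0,0,0,1.4,-1],
  ],
)

```text
time_s: 20.35
ee_pos: [586.2, 266.9, 74.2]
ee_rot: [179.9, -0.1, 91.2]
force: [-2.2, -1.2, 6.6]
gripper_width: 0.4
gripper_force: 3.2
```

Emit:
carry_out(
  commands=[
    [0,0,0,0,0,-15,-1],
    [0,0,0,-45,0,-15,-1],
    [0,0,0,-92,0,-15,-1],
    [0,0,0,-92,0,-15,-1],
    [0,0,0,-92,0,-6,-1],
    [0,0,0,-92,0,-3,-1],
    [0,0,0,-92,0,-2,-1],
    [0,0,0,-92,0,-1,-1],
    [0,0,0,-92,0,0,-1],
    [0,0,0,-92,0,0,-1],
  ],
)

```text
time_s: 21.35
ee_pos: [588.1, 175.5, 74.2]
ee_rot: [179.9, -0.0, 91.3]
force: [-1.4, -2.2, 8.8]
gripper_width: 0.5
gripper_force: 4.3
```

Run:
```python
from h import *
upd([0,0,0,-92,0,1.4])
```

```text
cmd [587.4 174.8  72.7] [-180.    -0.    91.2] meas [588.1 175.5  74.2] [179.9  -0.   91.3] F [-1.4 -2.2  8.8] T [-0.5   0.36  0.02] w 0.5231874116861484 t 21.35
```

Both ends stop at z=74.2, which is level and equals the seated height. Rise clear, check and hand in.

Emit:
carry_out(
  commands=[
    [0,0,0,0,0,-10,-1],
    [0,0,0,0,0,-50,-1],
    [0,0,0,0,0,-100,-1],
    [0,0,0,0,-50,-140,-1],
    [0,0,0,0,-100,-170,-1],
    [0,0,0,0,-150,-170,-1],
    [0,0,0,0,-200,-170,-1],
    [0,0,0,0,-250,-170,-1],
    [0,0,0,0,-250,-170,-1],
    [0,0,0,0,-250,-170,-1],
  ],
)

```text
time_s: 22.35
ee_pos: [334.9, 169.8, 243.4]
ee_rot: [180.0, -0.1, 91.3]
force: [0.3, -0.7, 0.3]
gripper_width: 0.6
gripper_force: 0.0
```

Run:
```python
from h import *
upd([0,0,0,0,-250,-170])
T=grab_frame("top");r=rects(T,(100,130,60),(125,255,255),(175,190,110,110));o=rects(T,(6,150,120),(18,255,255),(193,190,100,120)); print(r,o)
if len(r)==1 and abs(r[0][1]-[228,237.06]).max()<1:
    from workcell import workorder; print(workorder.job_done())
```

```text
cmd [337.5 169.5 242.8] [-180.    -0.    91.2] meas [334.9 169.8 243.4] [ 1.80e+02 -1.00e-01  9.13e+01] F [ 0.3 -0.7  0.3] T [-0.03 -0.02 -0.04] w 0.5616800267341833 t 22.35
[(np.int32(194), array([227.63, 237.1 ]), [[203.0, 236.0], [252.89999389648438, 233.8000030517578], [253.10000610351562, 238.0], [203.10000610351562, 240.1999969482422]])] [(np.int32(34), array([222.76, 296.38]), [[219.0, 294.0], [227.0, 294.0], [227.0, 298.0], [219.0, 298.0]]), (np.int32(33), array([233.39, 295.67]), [[229.0, 294.0], [238.0, 294.0], [238.0, 297.0], [229.0, 297.0]])]
the job is handed in; nothing more can be done
None
```

The job is handed in at about 22 s: the tray is clamped with the cam at its stop, the blue comb is seated level in both notches over the red strip, the black comb is still in its stand, and the arm never went near the flask, tip box or dropper bottle, though I did not re-measure them.

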